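# Lay the sawn toy figures on their backing boards

### The arm

A 6-joint arm with a two-finger parallel gripper is mounted at the origin on the work surface. World frame = base frame: x ahead of the robot, y to its left, z up, the work surface at z = 0. Lengths are in m, angles in rad, forces in N, time in s.
With the tool pointing down it reaches from about 0.25 to 0.775 m from the base axis. Payload 4 kg.
Tool frame: the origin (TCP) lies midway between the tips of the shut fingers; the grasp point (between the pads) lies 19 mm behind it (robot.tcp_to_grasp is the z of the grasp point in the tool frame, in m); z points along the fingers, y is the line along which they close (so a half turn about z gives the same grasp; the last joint's range is limited). The gripper opens to 94 mm and grips with 3 to 60 N. Pads are 16 mm wide; open, the fingers measure 119 mm over their backs; the gripper's body (75 mm by 177 mm) begins 78 mm behind the grasp point.
Start: joints at [1.066, 0.087, 1.371, -0, 1.684, -0.103], TCP at [0.215, 0.506, 0.206] pointing down, gripper open.
Joint ranges: [-3.1, 3.1], [-0.76, 2.03], [0.27, 2.55], [-1.08, 4.22], [0.17, 2.65], [-2.57, 2.57]. Speed limits (rad/s): [2.79, 2.79, 3.14, 3.14, 3.14, 3.14].

### API

Orientations are given as [roll, pitch, yaw] about the fixed x, y, z axes, in that order (R = Rz(yaw) Ry(pitch) Rx(roll)).
In Python, from bench import robot gives the robot as it stands. The module is installed in compiled form; this text tells all that it offers.
- The arm moves only by the tool move_arm, never from a script. Its argument "motion" is one flat list of numbers, 7 for each row, row after row: the turn, a rotation vector about the tool's x, y, z in units of 45 degrees (1.0 is 45 degrees), then the shift along the tool's x, y, z in units of 100 mm (1.0 is 100 mm), then the opening, from 0 (shut) to 1 (fully open). A call has 1 to 12 rows; each row shifts and turns the commanded pose from where the row before left it, along the tool's axes as they then stand; what a row does not reach is not made up. A row lasts 1/12 s, in which the tool goes at most 41.7 mm and 7.16 degrees, less where a joint would pass 70% of its speed; a pose out of reach is approached as far as the arm can. A call with a number of a shift or a turn outside -1 to 1 is refused whole. A call with a gripper value outside its range is refused whole. The fingers move at their own pace and stop on an object; the grip force is fixed at half the most. Time passes only in rows, so rows that do not move let the fingers close. It gives the time, the measured TCP pose, the force, the opening and the grip force at its end, in the units of the state.
- robot.get_obs(): the state, without advancing time (a new reading comes with each control period).
- robot.snapshot(name): name is "scene" or "side" or "wrist"; returns the picture (480x640x3 uint8, red, green, blue); there is no depth.
- robot.get_calibration(name): a dict with "fx", "fy", "cx", "cy" (pixels), "R" (3x3) and "t" (3): a world point X has camera coordinates R X + t. Camera axes: x right, y down, z forward; pixel columns grow to the right and rows downward; lengths in m; the calibration is good to about 2 mm. A picture is of the moment at which its call begins: read the wrist's pose just before it. get_calibration takes no time and is no camera call; for the wrist camera it gives the pose at the moment of the call.
- robot.close_job(): hands the job in; it is judged then, once.
The state is a dict: "time": time; "joint_positions": joint angles; "qvel": joint speeds; "joint_torque": joint torques, N m; "tool_pos": TCP position; "ee_rot": TCP orientation; "wrist_force": force on the tool from outside, world axes, zero at the start; "wrist_torque": the same for the moment, N m; "width": finger opening in m; "finger_force": force on a finger pad.
Only numpy, scipy, OpenCV 4.12 (cv2) and the standard library are available. Lean on these libraries where they do the work, as an engineer would, in place of code of your own. Each camera call takes 0.05 s, during which the arm holds its last target. There are 200 camera calls.

### The job

Four wooden toy figures (fish, house, car, rocket) have been sawn out and lie about the bench among four plywood backing boards. Lay each figure flat on the board that carries its own dark silhouette, covering the silhouette and pointing the same way, ready for gluing. Leave the glue bottle, the hammer and the chisel where they are.

Things in the scene. Friction and masses are not known exactly. Their poses are not given: they have to be found in the camera images.
- fish: loose toy fish sawn from light wood, 22 mm thick, 40 to 85 g, lying flat, yaw within 0.8 rad of 0 at the start. Origin on the underside near the middle, z up. In its frame (mm): forked tail at -x, rounded head at +x (tip x = 44). Parallel sides 44 apart (y = +-22) from x = -14 to 22. Dark eye dot.
- fish_board: plywood board fixed to the bench, 120 (x) x 86 (y) x 6 mm, with a dark fish silhouette 3 mm larger all round than the fish. Origin under its middle, at bench height. A fish laid right has its origin 6 mm above this origin and the same yaw. Yaw within 0.8 rad of 0.
- house: loose toy house sawn from light wood, 22 mm thick, 40 to 85 g, lying flat, yaw within 0.8 rad of 0 at the start. Origin on the underside near the middle, z up. In its frame (mm): floor at x = -42, roof tip at x = 42, eaves 68 wide at x = 8, small chimney at +y. Wall sides parallel, 52 apart (y = +-26) from x = -42 to 0: grip at x = -15. Dark door mark.
- house_board: plywood board fixed to the bench, 120 (x) x 86 (y) x 6 mm, with a dark house silhouette 3 mm larger all round than the house. Origin under its middle, at bench height. A house laid right has its origin 6 mm above this origin and the same yaw. Yaw within 0.8 rad of 0.
- car: loose toy car sawn from light wood, 22 mm thick, 40 to 85 g, lying flat, yaw within 0.8 rad of 0 at the start. Origin on the underside near the middle, z up. In its frame (mm): side view, x = +-50, roof at +y; chassis y = -24 to 4, cabin to y = 24 for x = -31 to 19, wheels 22 across at x = +-32, y = -24. Between x = -20 and 18 parallel sides 48 apart (y = +-24).
- car_board: plywood board fixed to the bench, 120 (x) x 86 (y) x 6 mm, with a dark car silhouette 3 mm larger all round than the car. Origin under its middle, at bench height. A car laid right has its origin 6 mm above this origin and the same yaw. Yaw within 0.8 rad of 0.
- rocket: loose toy rocket sawn from light wood, 22 mm thick, 40 to 85 g, lying flat, yaw within 0.8 rad of 0 at the start. Origin on the underside near the middle, z up. In its frame (mm): nose tip at x = 46, tail at x = -41 with two splayed fins (61 over both, x = -50 to -14). Hull sides parallel, 30 apart (y = +-15) from x = -13 to 31. Dark porthole dot.
- rocket_board: plywood board fixed to the bench, 120 (x) x 86 (y) x 6 mm, with a dark rocket silhouette 3 mm larger all round than the rocket. Origin under its middle, at bench height. A rocket laid right has its origin 6 mm above this origin and the same yaw. Yaw within 0.8 rad of 0.
- fish_nose (a point): point on the fish figure, half way up its thickness: the fish's head tip, 44 mm along the figure's +x from its origin; shows which way round it lies
- house_nose (a point): point on the house figure, half way up its thickness: the roof tip, 42 mm along the figure's +x from its origin; shows which way round it lies
- car_nose (a point): point on the car figure, half way up its thickness: the front bumper, 50 mm along the figure's +x from its origin; shows which way round it lies
- rocket_nose (a point): point on the rocket figure, half way up its thickness: the rocket's nose tip, 46 mm along the figure's +x from its origin; shows which way round it lies
- glue: bystander: upright white glue bottle, red cap, 54 mm across, 150 mm tall, origin at the centre of its underside; leave alone
- hammer: bystander: hammer lying at the left, about 300 mm long; leave alone
- chisel: bystander: wood chisel with a dark wooden handle, 250 mm long, 27 mm thick, lying at the near right; leave alone
Mind the look-alikes: they are no part of the job. What is shaped like the fish but pink or purple is not meant.

How it is judged:
By the outcome, as a careful person would: the job done as asked, in the order asked, and still so for the second after the job is handed in, with the robot touching nothing.
It also fails if it takes over 102 s, if anything falls off the work surface, if the arm or the gripper's body presses on something with over 40 N, if the wrist force passes 120 N, or if a joint passes its speed limit or range.

## Working session

There is one attempt and no reset: what is moved stays moved. The work goes in short steps, Python scripts to look and compute and a tool call to move; the robot and the scene stay as the last step left them, time stands still between calls to the robot, and variables do not carry over. Pictures are saved under pics/ and viewed, at most 16 in all, crops included, and the job is handed in when it is done.

Besides the shell and the picture viewer there is one more tool, called after "Request:" in YAML: its name, and indented under it one key for each argument. move_arm: Moves the arm, as the interface text tells. Shifts and turns lie within -1 to 1; 1 stands for 100 mm of shift or 45 degrees of turn. Its arguments: {"type":"object","properties":{"motion":{"type":"array","items":{"type":"number"}}},"required":["motion"]}

```bash
mkdir -p pics
python3 - <<'E'
from bench import robot
import cv2,json
o=robot.get_obs(); print(o)
for n in("scene","side","wrist"):
    c=robot.get_calibration(n); print(n,c)
    cv2.imwrite(f"pics/{n}0.png",robot.snapshot(n)[:,:,::-1])
E
```

```text
{'time': 0.0, 'joint_positions': array([ 1.06587421e+00,  8.79618141e-02,  1.37221607e+00,  5.42466202e-06,
        1.68358143e+00, -1.03121263e-01]), 'qvel': array([ 6.95797204e-04,  6.69848915e-04, -2.80627403e-04,  1.26938712e-03,
        2.26238808e-03, -5.76102382e-05]), 'joint_torque': array([-3.17904305e-04, -3.40186751e+01, -3.02425110e+01,  7.20162713e-02,
        3.30462470e-02, -1.71196853e-04]), 'tool_pos': array([0.21484712, 0.5057243 , 0.20431981]), 'ee_rot': array([-3.13943806e+00, -2.28395647e-04,  2.73979216e+00]), 'wrist_force': array([ 0.19009896, -0.67590931, -0.24855328]), 'wrist_torque': array([-0.03202632,  0.01750622,  0.00922606]), 'finger_force': 0.0, 'width': 0.09414824889997365}
scene {'fx': 445.63644699771004, 'fy': 445.63644699771004, 'cx': 316.62842312536765, 'cy': 233.2529867871727, 'R': array([[-0.81062077,  0.58556593,  0.00255005],
       [ 0.39580957,  0.55113288, -0.73456609],
       [-0.43154229, -0.59444519, -0.67853236]]), 't': array([ 0.36963402, -0.18502097,  1.69966669])}
side {'fx': 567.7954617054473, 'fy': 567.7954617054473, 'cx': 315.07087581650063, 'cy': 235.45230765080004, 'R': array([[ 0.89883069, -0.43786814, -0.01936176],
       [-0.2497961 , -0.47546803, -0.8435236 ],
       [ 0.36014621,  0.76302139, -0.53674301]]), 't': array([-0.41724338,  0.16954413,  1.65891149])}
wrist {'fx': 367.4474486544467, 'fy': 367.4474486544467, 'cx': 323.52502701222784, 'cy': 234.87315101117193, 'R': array([[ 0.39077483,  0.92048127, -0.00304334],
       [ 0.8865942 , -0.37549563,  0.27009952],
       [ 0.24747879, -0.1082463 , -0.9628276 ]]), 't': array([-0.54758418, -0.02846435,  0.393011  ])}
```

View pics/scene0.png

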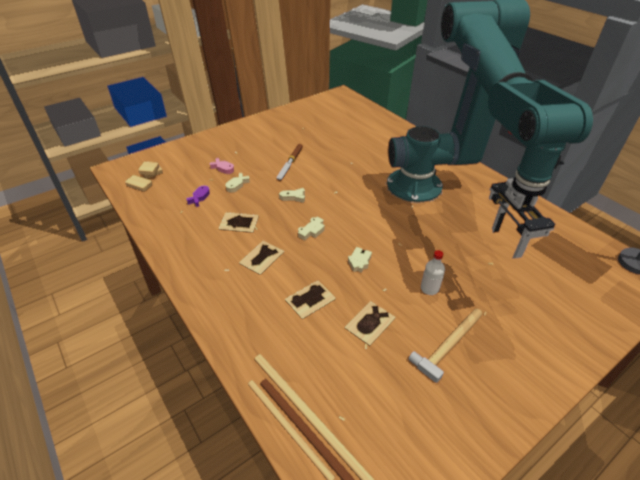

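View pics/side0.png

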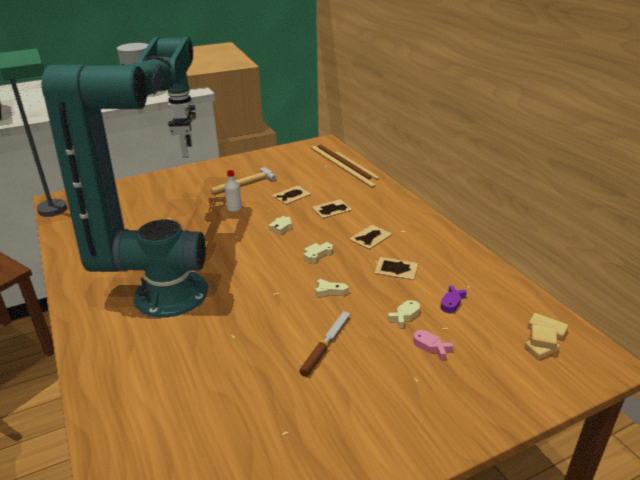

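The scene view shows house (360,260), car (312,228), rocket (292,195) and fish (237,183). The boards are fish (371,322), car (310,298), rocket (262,257) and house (238,222). The pink and purple fish are decoys.

```bash
cat > h.py <<'E'
import numpy as np,cv2
from bench import robot
def ray(c,u,v,z):
    R,t=np.array(c["R"]),np.array(c["t"]); C=-R.T@t
    d=R.T@np.array([(u-c["cx"])/c["fx"],(v-c["cy"])/c["fy"],1]); return (C+d*(z-C[2])/d[2])
def proj(c,X):
    p=np.asarray(X)@np.array(c["R"]).T+np.array(c["t"]); return np.c_[c["fx"]*p[:,0]/p[:,2]+c["cx"],c["fy"]*p[:,1]/p[:,2]+c["cy"]]
def rect(c,img,x0,y0,w,h,z,s=1000): # top-down: col = (y0-y)*s, row=(x0-x)*s ; x up, y left
    q=np.float32([[0,0],[w,0],[w,h],[0,h]]); X=[[x0-r/s,y0-k/s,z] for k,r in q]
    return cv2.warpPerspective(img,cv2.getPerspectiveTransform(np.float32(proj(c,X)),q),(w,h))
E
python3 - <<'E'
from h import *
s=robot.get_calibration("scene");d=robot.get_calibration("side")
S=dict(house=(360,260),car=(312,228),rocket=(292,195),fish=(237,183),B_fish=(371,322),B_car=(310,298),B_rocket=(262,257),B_house=(238,222),glue=(432,290),ham=(425,368),purple=(198,195),pink=(222,166))
D=dict(house=(281,225),car=(319,252),rocket=(332,289),fish=(404,313),B_fish=(292,195),B_car=(332,209),B_rocket=(371,237),B_house=(396,268),glue=(234,208),ham=(268,175),purple=(453,299),pink=(432,343))
for k in S:
    z=.006 if k[0]=='B' else .015
    a=ray(s,*S[k],z);b=ray(d,*D[k],z); print(k,a.round(3),b.round(3),np.hypot(*a[:2]).round(3))
w=robot.get_calibration("wrist");print(-w["R"].T@w["t"])
E
```

```text
house [0.432 0.197 0.015] [0.424 0.183 0.015] 0.474
car [ 0.467 -0.012  0.015] [ 0.466 -0.025  0.015] 0.467
rocket [ 0.422 -0.201  0.015] [ 0.415 -0.213  0.015] 0.467
fish [ 0.55  -0.383  0.015] [ 0.54  -0.397  0.015] 0.67
B_fish [0.553 0.389 0.006] [0.551 0.377 0.006] 0.676
B_car [0.641 0.223 0.006] [0.636 0.212 0.006] 0.678
B_rocket [ 0.669 -0.     0.006] [ 0.664 -0.014  0.006] 0.669
B_house [ 0.65  -0.193  0.006] [ 0.642 -0.2    0.006] 0.678
glue [0.339 0.412 0.015] [0.32  0.37  0.015] 0.534
ham [0.54  0.578 0.015] [0.528 0.56  0.015] 0.791
purple [ 0.7   -0.4    0.015] [ 0.695 -0.409  0.015] 0.807
pink [ 0.544 -0.517  0.015] [ 0.538 -0.527  0.015] 0.751
[0.14196775 0.53591541 0.38457049]
```

View pics/wrist0.png

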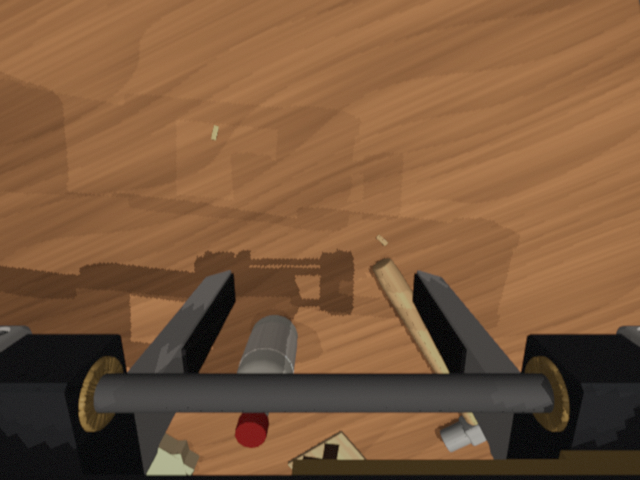

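The wrist view shows bench below the TCP, with bottle (265,370) and hammer (430,330); the gripper fills the lower half. I'll write a row planner and move to a survey pose.

```bash
cat >> h.py <<'E'
def plan(pts,grip,start=None,dec=2,ms=.36,mt=.15):
    """pts: list of (x,y,z,yaw); prints rows: one list per waypoint. start = (x,y,z,yaw) or measured"""
    o=robot.get_obs()
    if start is None:
        start=[*o["tool_pos"],o["ee_rot"][2]]
    p=np.array(start,float); g0=np.atleast_1d(grip)
    for i,q in enumerate(pts):
        q=np.array(q,float); d=q-p; d[3]=(d[3]+np.pi)%(2*np.pi)-np.pi if abs(d[3])>np.pi else d[3]
        n=max(1,int(np.ceil(max(np.linalg.norm(d[:3])/.1/ms,abs(d[3])/(np.pi/4)/mt))))
        rows=[]
        for k in range(n):
            r=(q-p)/(n-k); c,s=np.cos(p[3]),np.sin(p[3])
            a=[round(-r[3]/(np.pi/4),dec+1),round((c*r[0]+s*r[1])*10,dec+1 if n<3 else dec+1),round((s*r[0]-c*r[1])*10,dec+1),round(-r[2]*10,dec+1)]
            sx,sy=a[1]/10,a[2]/10; p=p+[c*sx+s*sy,s*sx-c*sy,-a[3]/10,-a[0]*np.pi/4]
            rows.append([0,0,*a,float(g0[min(i,len(g0)-1)])])
        print("wp",i,n,"rows:"); print(",".join(f"0,0,{r[2]:g},{r[3]:g},{r[4]:g},{r[5]:g},{r[6]:g}" for r in rows).replace("-0,","0,"))
E
python3 - <<'E'
from h import *
plan([(.215,.506,.36,2.0),(.36,.1,.36,0)],1)
E
```

```text
wp 0 7 rows:
0,0,0.135,0,0,-0.222,1,0,0,0.134,0,0,-0.222,1,0,0,0.135,0,0,-0.222,1,0,0,0.134,0,0,-0.222,1,0,0,0.135,0,0.001,-0.222,1,0,0,0.134,0,0,-0.222,1,0,0,0.135,0.001,0.001,-0.222,1
wp 1 17 rows:
0,0,0.15,-0.253,-0.022,0,1,0,0,0.15,-0.253,0.008,0,1,0,0,0.15,-0.251,0.038,0,1,0,0,0.15,-0.245,0.067,0,1,0,0,0.15,-0.235,0.095,0,1,0,0,0.15,-0.222,0.122,0,1,0,0,0.15,-0.206,0.148,0,1,0,0,0.15,-0.188,0.171,0,1,0,0,0.15,-0.166,0.192,0,1,0,0,0.15,-0.143,0.21,0,1,0,0,0.149,-0.117,0.225,0,1,0,0,0.15,-0.09,0.237,0,1,0,0,0.149,-0.061,0.246,0,1,0,0,0.15,-0.032,0.251,0,1,0,0,0.149,-0.002,0.253,0,1,0,0,0.15,0.027,0.252,0,1,0,0,0.149,0.057,0.248,0,1
```

Request:
move_arm:
  motion: [0,0,0.135,0,0,-0.222,1,0,0,0.135,0,0,-0.222,1,0,0,0.135,0,0,-0.222,1,0,0,0.135,0,0,-0.222,1,0,0,0.135,0,0,-0.222,1,0,0,0.135,0,0,-0.222,1,0,0,0.135,0,0,-0.222,1]

```text
time: 0.73
tool_pos: [0.215, 0.506, 0.3616]
ee_rot: [-3.141, 0.0, 1.992]
wrist_force: [-1.1, 0.0, -0.1]
width: 0.0939
finger_force: 0.0
```

Request:
move_arm:
  motion: [0,0,0.15,-0.25,-0.02,0,1,0,0,0.15,-0.25,0.01,0,1,0,0,0.15,-0.25,0.04,0,1,0,0,0.15,-0.24,0.07,0,1,0,0,0.15,-0.23,0.1,0,1,0,0,0.15,-0.22,0.12,0,1,0,0,0.15,-0.21,0.15,0,1,0,0,0.15,-0.19,0.17,0,1,0,0,0.15,-0.17,0.19,0,1,0,0,0.15,-0.14,0.21,0,1,0,0,0.15,-0.12,0.22,0,1,0,0,0.15,-0.09,0.24,0,1]

```text
time: 1.73
tool_pos: [0.317, 0.2194, 0.3606]
ee_rot: [-3.141, 0.0, 0.578]
wrist_force: [-0.5, 0.2, -0.6]
width: 0.0936
finger_force: 0.0
```

Request:
move_arm:
  motion: [0,0,0.15,-0.06,0.25,0,1,0,0,0.15,-0.03,0.25,0,1,0,0,0.15,0,0.25,0,1,0,0,0.15,0.03,0.25,0,1,0,0,0.15,0.06,0.25,0,1,0,0,0,0,0,0,1,0,0,0,0,0,0,1]

```text
time: 2.32
tool_pos: [0.3604, 0.1007, 0.3605]
ee_rot: [-3.141, 0.001, -0.007]
wrist_force: [-0.1, 0.9, 0.2]
width: 0.0942
finger_force: 0.0
```

Run:
```python
from h import *
c=robot.get_calibration("wrist"); im=robot.snapshot("wrist")
np.save("pics/w1c.npy",c,allow_pickle=True);cv2.imwrite("pics/w1.png",im[:,:,::-1])
print(-c["R"].T@c["t"])
```

```text
[0.43954121 0.0989787  0.54038951]
```

View pics/w1.png

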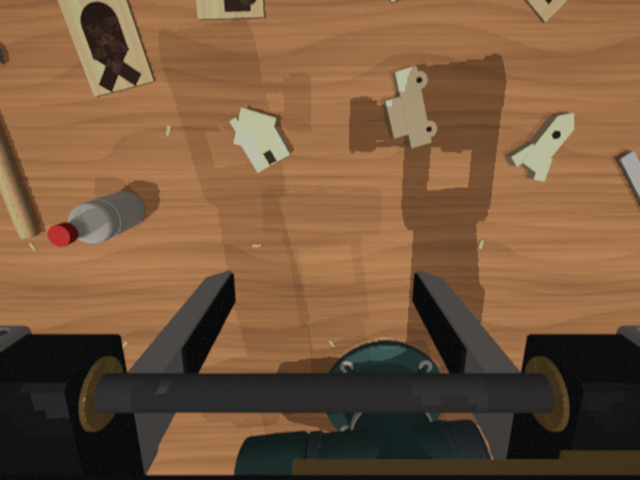

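w1 shows the house (260,140), car (410,108), rocket (545,145) and fish board (108,40); the boards are mostly out of view above. I'll move outward for two overlapping views.

Request:
move_arm:
  motion: [0,0,0,0.35,-0.12,0,1,0,0,0,0.35,-0.12,0,1,0,0,0,0.35,-0.12,0,1,0,0,0,0.35,-0.12,0,1,0,0,0,0.2,0,0,1,0,0,0,0,0,0,1,0,0,0,0,0,0,1]

```text
time: 2.95
tool_pos: [0.5204, 0.15, 0.3595]
ee_rot: [3.141, 0.003, -0.002]
wrist_force: [0.7, -0.3, 0.3]
width: 0.0943
finger_force: 0.0
```

```bash
cat >> h.py <<'E'
def snap(n):
    c=robot.get_calibration("wrist"); im=robot.snapshot("wrist"); np.save(f"pics/{n}c.npy",c,allow_pickle=True);cv2.imwrite(f"pics/{n}.png",im[:,:,::-1])
def load(n): return np.load(f"pics/{n}c.npy",allow_pickle=True).item(),cv2.imread(f"pics/{n}.png")
E
python3 -c "
from h import *
snap('w2')"
```

Request:
move_arm:
  motion: [0,0,0,0,0.38,0,1,0,0,0,0,0.38,0,1,0,0,0,0,0.38,0,1,0,0,0,0,0.38,0,1,0,0,0,0,0.38,0,1,0,0,0,0,0.38,0,1,0,0,0,0,0.38,0,1,0,0,0,0,0,0,1,0,0,0,0,0,0,1]

```text
time: 3.75
tool_pos: [0.5178, -0.1181, 0.3618]
ee_rot: [-3.141, -0.001, -0.008]
wrist_force: [0.0, 0.4, -0.2]
width: 0.0939
finger_force: 0.0
```

Run:
```python
from h import *
snap('w3')
a=[rect(*load(n),.78,.46,800,480,.02,900)[:, :] for n in('w2','w3')]
# merged: left half from w2, right half from w3 
m=a[0].copy(); m[:,430:]=a[1][:,430:]
cv2.imwrite("pics/m.png",m)
print(robot.get_obs()["tool_pos"])
```

```text
[ 0.5181305  -0.11688297  0.36204096]
```

View pics/m.png

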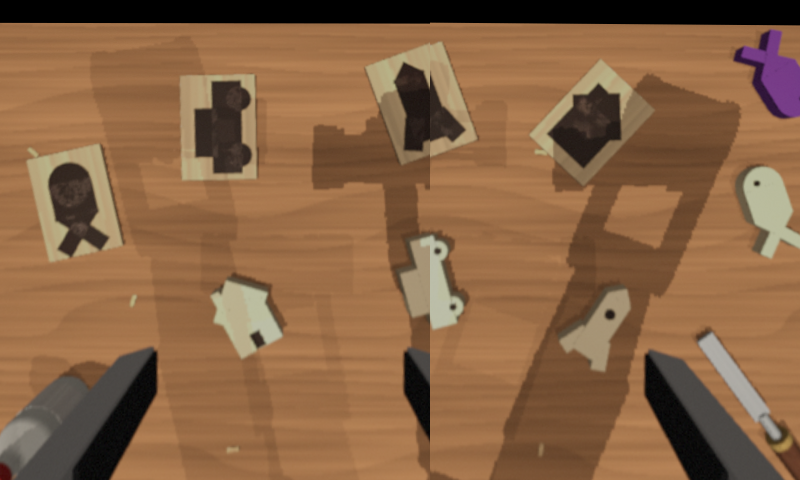

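The merged top-down view (x up, y left, 0.9 px/mm) shows all boards and figures with their headings. Boards: fish (75,203), car (218,127), rocket (420,103), house (590,122). Figures: house (247,315), car (430,280), rocket (600,328), fish (775,210). Next I fit shapes in both views.

```bash
cat > fit.py <<'E'
from h import *
from scipy.optimize import minimize
def circ(x,y,r): a=np.linspace(0,2*np.pi,24); return np.c_[x+r*np.cos(a),y+r*np.sin(a)]
th=np.linspace(-np.pi/2,np.pi/2,15)
M=dict(fish=[np.r_[np.c_[22+22*np.cos(th),22*np.sin(th)],[[-14,22],[-26,9],[-26,-9],[-14,-22]]],np.array([[-18,0],[-26,-9],[-40,-22],[-48,-14],[-30,2]]),np.array([[-18,0],[-26,9],[-40,22],[-48,14],[-30,-2]])],
 house=[np.array([[-42,-26],[0,-26],[8,-34],[42,0],[8,34],[0,26],[-42,26.]])],
 car=[np.array([[-50,-24],[50,-24],[50,4],[19,4],[19,24],[-31,24],[-31,4],[-50,4.]]),circ(-32,-24,11),circ(32,-24,11)],
 rocket=[np.array([[-41,-15],[31,-15],[46,0],[31,15],[-41,15.]]),np.array([[-14,15],[-50,30],[-50,22],[-38,12.]]),np.array([[-14,-15],[-50,-30],[-50,-22],[-38,-12.]])],
 board=[np.array([[-60,-43],[60,-43],[60,43],[-60,43.]])])
K=3
def mask_obs(im,kind):
    hsv=cv2.cvtColor(im,cv2.COLOR_BGR2HSV); m=((hsv[...,1]<125)&(hsv[...,2]>55)).astype(np.uint8)
    if kind=='board':
        m=((hsv[...,1]<135)|(hsv[...,2]<62)).astype(np.uint8)
    else:
        m=((hsv[...,1]<125)|(hsv[...,2]<45)).astype(np.uint8)
    return m
def render(c,kind,p,box):
    x,y,w,zt=p[:4]; zb=p[4] if len(p)>4 else 0
    u0,v0,u1,v1=box; out=np.zeros(((v1-v0)*K,(u1-u0)*K),np.uint8)
    for P in M[kind]:
        W=np.c_[x+(P[:,0]*np.cos(w)-P[:,1]*np.sin(w))/1e3,y+(P[:,0]*np.sin(w)+P[:,1]*np.cos(w))/1e3]
        for z in np.linspace(zb,zt,5):
            q=(proj(c,np.c_[W,np.full(len(W),z)])-[u0-.5,v0-.5])*K-.5
            cv2.fillPoly(out,[np.round(q*16).astype(np.int32)],255,shift=4)
    return cv2.resize(out,(u1-u0,v1-v0),interpolation=cv2.INTER_AREA)/255.
def fit(kind,p0,views,zfree=True,zt=.022,zb=0.):
    D=[]
    for c,im in views:
        q=proj(c,[[p0[0],p0[1],zt]])[0]; f=c["fx"]*.085/ (np.array(c["R"])@[p0[0],p0[1],zt]+c["t"])[2]
        b=[int(max(0,q[0]-f)),int(max(0,q[1]-f)),int(min(640,q[0]+f)),int(min(480,q[1]+f))]
        m=mask_obs(im[b[1]:b[3],b[0]:b[2]],kind)
        # keep component(s) overlapping initial model
        n,l=cv2.connectedComponents(cv2.morphologyEx(m,cv2.MORPH_CLOSE,np.ones((3,3))))
        r=render(c,kind,[*p0,zt,zb],b)>.5; cnt=np.bincount(l[r],minlength=n); cnt[0]=0
        m=(l==cnt.argmax()).astype(np.uint8)
        cs,_=cv2.findContours(m,cv2.RETR_EXTERNAL,cv2.CHAIN_APPROX_NONE); cv2.drawContours(m,cs,-1,1,-1)
        D.append((c,b,m.astype(float)))
    def cost(s):
        p=np.array(s)*[.01,.01,.1,.01][:len(s)]; p=list(p)+([zt] if len(p)<4 else [])+[zb]
        e=0
        for c,b,m in D:
            r=render(c,kind,p,b); e+=1-np.minimum(r,m).sum()/np.maximum(r,m).sum()
        return e/len(D)
    best=None
    for dw in(-.2,0,.2):
        s0=[p0[0]*100,p0[1]*100,(p0[2]+dw)*10]+([zt*100] if zfree else [])
        r=minimize(cost,s0,method='Nelder-Mead',options=dict(initial_simplex=np.vstack([s0]+[np.array(s0)+1.*np.eye(len(s0))[i] for i in range(len(s0))]),xatol=.002,fatol=1e-5,maxiter=400))
        if best is None or r.fun<best.fun: best=r
    return best.x*np.array([.01,.01,.1,.01])[:len(best.x)],best.fun
E
python3 - <<'E'
from fit import *
V={n:load(n) for n in('w2','w3')}
def w(px,py): return .78-py/900,.46-px/900
T=[('fish_board',(75,203),.2,['w2']),('car_board',(218,127),0,['w2','w3']),('rocket_board',(420,103),.4,['w2','w3']),('house_board',(590,122),-.8,['w3']),
('house',(247,315),.5,['w2','w3']),('car',(430,280),.2,['w2','w3']),('rocket',(600,328),-.5,['w2','w3']),('fish',(775,210),.3,['w3'])]
res={}
for n,px,yaw,vs in T:
    k='board' if 'board' in n else n; x,y=w(*px)
    if k=='board':x,y=x-.003*0,y
    out=[]
    for sub in ([vs] if len(vs)==1 else [vs,vs[:1],vs[1:]]):
        try: p,f=fit(k,(x,y,yaw),[V[v] for v in sub],zfree=len(sub)>1,zt=.006 if k=='board' else .022); out.append((sub,p.round(4).tolist(),round(f,3)))
        except Exception as e: out.append((sub,str(e)[:60]))
    res[n]=out[0][1]
    print(n,*out,sep='\n  ')
E
```

```text
fish_board
  (['w2'], [0.5532, 0.385, 0.2207], np.float64(0.065))
car_board
  (['w2', 'w3'], [0.6397, 0.2199, 0.0182, 0.0085], np.float64(0.03))
  (['w2'], [0.6403, 0.22, 0.0184], np.float64(0.034))
  (['w3'], [0.6403, 0.2207, 0.019], np.float64(0.028))
rocket_board
  (['w2', 'w3'], [0.6677, -0.0083, 0.3517, 0.0094], np.float64(0.051))
  (['w2'], [0.6685, -0.0086, 0.3519], np.float64(0.085))
  (['w3'], [0.6682, -0.0081, 0.3438], np.float64(0.03))
house_board
  (['w3'], [0.6461, -0.199, -0.7504], np.float64(0.068))
house
  (['w2', 'w3'], [0.4323, 0.1894, 0.4932, 0.0257], np.float64(0.063))
  (['w2'], [0.4322, 0.1901, 0.499], np.float64(0.085))
  (['w3'], [0.4317, 0.1909, 0.5132], np.float64(0.069))
car
  (['w2', 'w3'], [0.4648, -0.0113, 0.2694, 0.0266], np.float64(0.032))
  (['w2'], [0.4644, -0.0124, 0.262], np.float64(0.038))
  (['w3'], [0.4638, -0.0107, 0.2675], np.float64(0.05))
rocket
  (['w2', 'w3'], [0.422, -0.2102, -0.5894, 0.0257], np.float64(0.085))
  (['w2'], [0.4216, -0.2119, -0.5749], np.float64(0.086))
  (['w3'], [0.4218, -0.2111, -0.5789], np.float64(0.112))
fish
  (['w3'], [0.5514, -0.395, 0.3306], np.float64(0.124))
```

Fits agree between views, with heights near 6–9 mm for boards and 22–26 mm for figures. Next is the fish: hover and take a closer look.

Run:
```python
from h import *
plan([(.553,-.393,.2,.33)],1,dec=1)
```

```text
wp 0 9 rows:
0,0,-0.05,0.04,0.31,0.18,1,0,0,-0.05,0.03,0.31,0.18,1,0,0,-0.05,0.02,0.31,0.18,1,0,0,-0.05,0,0.31,0.18,1,0,0,-0.05,-0.01,0.31,0.18,1,0,0,-0.04,-0.02,0.31,0.18,1,0,0,-0.05,-0.03,0.3,0.18,1,0,0,-0.04,-0.04,0.31,0.18,1,0,0,-0.05,-0.05,0.3,0.18,1
```

Request:
move_arm:
  motion: [0,0,-0.05,0.04,0.31,0.18,1,0,0,-0.05,0.03,0.31,0.18,1,0,0,-0.05,0.02,0.31,0.18,1,0,0,-0.05,0,0.31,0.18,1,0,0,-0.05,-0.01,0.31,0.18,1,0,0,-0.04,-0.02,0.31,0.18,1,0,0,-0.05,-0.03,0.3,0.18,1,0,0,-0.04,-0.04,0.31,0.18,1,0,0,-0.05,-0.05,0.3,0.18,1,0,0,0,0,0,0,1,0,0,0,0,0,0,1]

```text
time: 4.72
tool_pos: [0.5543, -0.3919, 0.1969]
ee_rot: [-3.137, 0.001, 0.333]
wrist_force: [0.2, 0.1, 0.8]
width: 0.0941
finger_force: 0.0
```

```bash
cat > near.py <<'E'
import sys
from fit import *
n,x,y,w=sys.argv[1],*map(float,sys.argv[2:5]); views=sys.argv[5:]
# snapshot, fit, overlay
snap(views[0]); V=[load(v) for v in views]; k='board' if 'board' in n else n; zt=.006 if k=='board' else .022
for sub in ([V[:1]] if len(V)==1 else [V[:1],V]):
    p,f=fit(k,(x,y,w),sub,zfree=len(sub)>1,zt=zt); print(n,p.round(4),round(f,3))
c,im=V[0]; b=[0,0,640,480]; r=(render(c,k,[*p[:3],p[3] if len(p)>3 else zt,0],b)>.5).astype(np.uint8)
cs,_=cv2.findContours(r,cv2.RETR_EXTERNAL,cv2.CHAIN_APPROX_NONE); cv2.drawContours(im,cs,-1,(0,0,255),1); cv2.imwrite(f"pics/{views[0]}o.png",im)
E
python3 near.py fish .5514 -.395 .33 f1 w3; python3 -c "
from h import *;print(robot.get_obs()['tool_pos'],robot.get_obs()['ee_rot'])"
```

```text
fish [ 0.551  -0.3939  0.3262] 0.13
fish [ 0.5512 -0.3937  0.3245  0.0279] 0.111
[ 0.55497346 -0.39140507  0.1990982 ] [-3.14022943e+00 -5.69926114e-04  3.34267070e-01]
```

View pics/f1o.png

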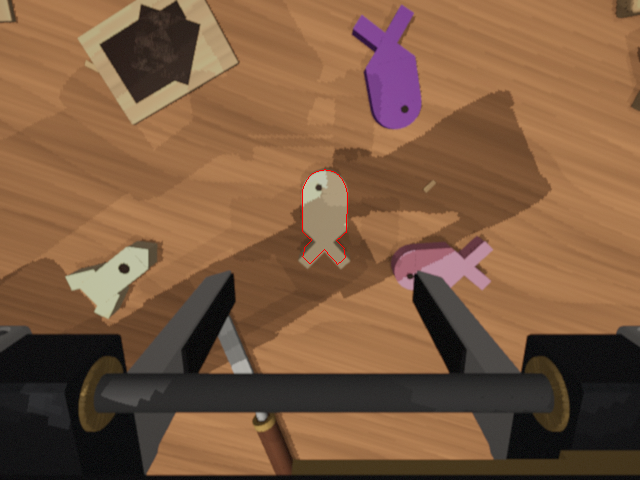

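The overlay matches the fish (325,215), and at 0.7 opening the fingers clear the pink decoy (435,262). The TCP is already over the grasp point, so I descend and close.

Request:
move_arm:
  motion: [0,0,0.01,0,0,0.35,0.7,0,0,0,0,0,0.35,0.7,0,0,0,0,0,0.35,0.7,0,0,0,0,0,0.35,0.7,0,0,0,0,0,0.3,0.7,0,0,0,0,0,0.15,0.7,0,0,0,0,0,0.07,0.7,0,0,0,0,0,0,0.7]

```text
time: 5.43
tool_pos: [0.5548, -0.3912, 0.0071]
ee_rot: [-3.141, -0.0, 0.327]
wrist_force: [-0.0, 0.3, 0.5]
width: 0.0658
finger_force: 0.0
```

Request:
move_arm:
  motion: [0,0,0,0,0,0,0,0,0,0,0,0,0,0,0,0,0,0,0,0,0,0,0,0,0,0,0,0,0,0,0,0,0,0,0]

```text
time: 5.85
tool_pos: [0.5554, -0.394, 0.0094]
ee_rot: [3.139, -0.002, 0.325]
wrist_force: [-0.0, 1.8, 6.0]
width: 0.0438
finger_force: 30.0
```

The fish is held (44 mm, 30 N). I carry it to a stop short of the fish board to look again.

Run:
```python
from h import *
plan([(.555,-.393,.17,.325),(.48,.33,.17,.2207)],0,start=(.555,-.393,.0075,.325),dec=1)
```

```text
wp 0 5 rows:
0,0,0,0,0,-0.32,0,0,0,0,0,0,-0.33,0,0,0,0,0,0,-0.32,0,0,0,0,0,0,-0.33,0,0,0,0,0,0,-0.32,0
wp 1 21 rows:
0,0,0.01,0.08,-0.34,0,0,0,0,0.01,0.07,-0.34,0,0,0,0,0.01,0.07,-0.34,0,0,0,0,0.01,0.07,-0.34,0,0,0,0,0.01,0.07,-0.34,0,0,0,0,0.01,0.06,-0.34,0,0,0,0,0,0.06,-0.34,0,0,0,0,0.01,0.06,-0.34,0,0,0,0,0,0.06,-0.34,0,0,0,0,0.01,0.06,-0.34,0,0,0,0,0,0.05,-0.34,0,0,0,0,0.01,0.05,-0.34,0,0,0,0,0,0.05,-0.34,0,0,0,0,0.01,0.05,-0.34,0,0,0,0,0,0.05,-0.34,0,0,0,0,0.01,0.05,-0.34,0,0,0,0,0,0.05,-0.35,0,0,0,0,0.01,0.05,-0.34,0,0,0,0,0,0.04,-0.35,0,0,0,0,0.01,0.04,-0.34,0,0,0,0,0,0.05,-0.35,-0.01,0
```

Request:
move_arm:
  motion: [0,0,0,0,0,-0.15,0,0,0,0,0,0,-0.3,0,0,0,0,0,0,-0.35,0,0,0,0,0,0,-0.35,0,0,0,0,0,0,-0.35,0,0,0,0.01,0.08,-0.34,-0.12,0,0,0,0.01,0.07,-0.34,0,0,0,0,0.01,0.07,-0.34,0,0,0,0,0.01,0.07,-0.34,0,0,0,0,0.01,0.07,-0.34,0,0,0,0,0.01,0.06,-0.34,0,0,0,0,0,0.06,-0.34,0,0]

```text
time: 6.85
tool_pos: [0.5289, -0.1507, 0.1689]
ee_rot: [3.141, -0.0, 0.277]
wrist_force: [0.6, -1.1, -1.1]
width: 0.0435
finger_force: 30.0
```

Request:
move_arm:
  motion: [0,0,0.01,0.06,-0.34,0,0,0,0,0,0.06,-0.34,0,0,0,0,0.01,0.06,-0.34,0,0,0,0,0,0.05,-0.34,0,0,0,0,0.01,0.05,-0.34,0,0,0,0,0,0.05,-0.34,0,0,0,0,0.01,0.05,-0.34,0,0,0,0,0,0.05,-0.34,0,0,0,0,0.01,0.05,-0.34,0,0,0,0,0,0.05,-0.34,0,0,0,0,0.01,0.05,-0.34,0,0,0,0,0.01,0.04,-0.34,0,0]

```text
time: 7.85
tool_pos: [0.4867, 0.26, 0.169]
ee_rot: [3.141, -0.001, 0.222]
wrist_force: [0.8, -0.8, -0.9]
width: 0.0437
finger_force: 30.0
```

Request:
move_arm:
  motion: [0,0,0.01,0.04,-0.34,0,0,0,0,0.01,0.05,-0.34,0,0,0,0,0,0,0,0,0,0,0,0,0,0,0,0]

```text
time: 8.18
tool_pos: [0.4805, 0.3281, 0.1684]
ee_rot: [3.141, 0.001, 0.21]
wrist_force: [0.3, -0.5, -0.8]
width: 0.0436
finger_force: 30.0
```

```bash
python3 near.py fish_board .5532 .385 .2207 b1 w2; python3 -c "
from h import *;print(robot.get_obs()['tool_pos'],robot.get_obs()['ee_rot'])"
```

```text
fish_board [0.5548 0.3841 0.2272] 0.343
fish_board [0.5542 0.3832 0.2221 0.0119] 0.197
[0.48081574 0.32684406 0.16853582] [3.14060303e+00 4.31547629e-04 2.08012874e-01]
```

View pics/b1o.png

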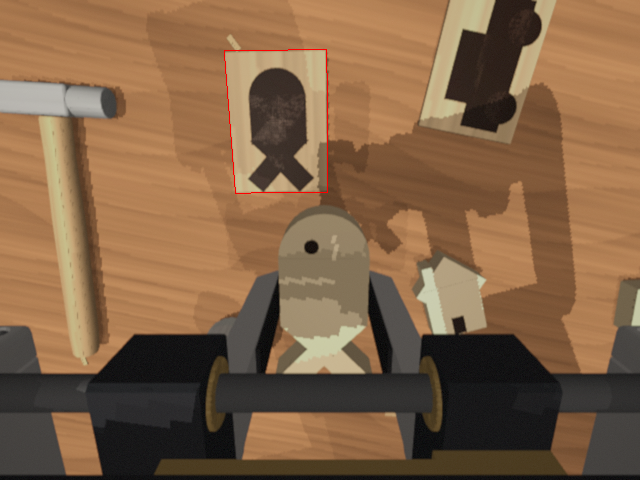

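The b1 overlay matches the fish board outline (corners (225,52) to (327,192)), and the held fish points the same way. Placing now.

Run:
```python
from h import *
plan([(.5579,.385,.06,.222)],0,dec=1)
```

```text
wp 0 5 rows:
0,0,0,0.17,-0.08,0.22,0,0,0,0,0.18,-0.08,0.22,0,0,0,-0.01,0.17,-0.08,0.22,0,0,0,0,0.18,-0.08,0.21,0,0,0,-0.01,0.18,-0.09,0.22,0
```

Request:
move_arm:
  motion: [0,0,0,0.17,-0.08,0.22,0,0,0,0,0.18,-0.08,0.22,0,0,0,-0.01,0.17,-0.08,0.22,0,0,0,0,0.18,-0.08,0.21,0,0,0,-0.01,0.18,-0.09,0.22,0,0,0,0,0,0,0,0,0,0,0,0,0,0,0,0,0,0,0,0,0,0]

```text
time: 8.9
tool_pos: [0.559, 0.384, 0.0609]
ee_rot: [3.141, -0.001, 0.221]
wrist_force: [-0.1, 0.6, 0.1]
width: 0.044
finger_force: 30.0
```

```bash
cat > obs.py <<'E'
from h import *
import sys
# average several state readings (camera calls tick time)
P=[]
for i in range(4):
    o=robot.get_obs(); P.append([*o["tool_pos"],o["ee_rot"][2]]); robot.snapshot("side")
m=np.mean(P,0); print(m.round(4), np.std(P,0).round(4))
if len(sys.argv)>1: plan([tuple(map(float,sys.argv[1:5]))],float(sys.argv[5]),start=m)
E
python3 obs.py .5579 .385 .0125 .222 0
```

```text
[0.5592 0.3846 0.0621 0.2214] [0.0001 0.0004 0.0008 0.0003]
wp 0 2 rows:
0,0,0,-0.006,-0.003,0.248,0,0,0,-0.001,-0.006,-0.004,0.248,0
```

Request:
move_arm:
  motion: [0,0,0,-0.006,-0.003,0.2,0,0,0,0,-0.006,-0.004,0.2,0,0,0,0,0,0,0.07,0,0,0,0,0,0,0.02,0,0,0,0,0,0,0,0]

```text
time: 9.52
tool_pos: [0.5565, 0.3855, 0.0144]
ee_rot: [-3.141, 0.0, 0.223]
wrist_force: [-4.3, -2.7, 6.5]
width: 0.0439
finger_force: 30.0
```

Request:
move_arm:
  motion: [0,0,0,0,0,0,0.7,0,0,0,0,0,0,0.7,0,0,0,0,0,0,0.7,0,0,0,0,0,-0.1,0.7,0,0,0,0,0,-0.35,0.7,0,0,0,0,0,-0.35,0.8,0,0,0,0,0,-0.35,1,0,0,0,0,0,-0.35,1,0,0,0,0,0,0,1,0,0,0,0,0,0,1]

```text
time: 10.35
tool_pos: [0.5589, 0.3867, 0.1659]
ee_rot: [-3.139, -0.008, 0.223]
wrist_force: [-0.4, 0.0, -1.0]
width: 0.0928
finger_force: 0.0
```

```bash
cat > chk.py <<'E'
# fit the placed figure and its board in a fresh picture, residual in board frame
import sys
from fit import *
n,x,y,w,v=sys.argv[1],*map(float,sys.argv[2:5]),sys.argv[5]
snap(v); c,im=load(v)
p,f=fit(n,(x,y,w),[(c,im)],zfree=False,zt=.028,zb=.006); print(p.round(4),round(f,3))
for k,pp,z0,z1,col in((n,p,.006,.028,(0,0,255)),('board',(x,y,w),0,.006,(255,0,0))):
    r=(render(c,k,[*pp,z1,z0],[0,0,640,480])>.5).astype(np.uint8); cs,_=cv2.findContours(r,0,1); cv2.drawContours(im,cs,-1,col,1)
q=proj(c,[[x,y,.01]])[0].astype(int); y0=max(0,q[1]-130);x0=max(0,q[0]-160)
cv2.imwrite(f"pics/{v}o.png",cv2.resize(im[y0:y0+260,x0:x0+320],None,fx=2,fy=2))
E
python3 chk.py fish .554 .384 .222 c1; python3 obs.py .4191 .1828 .17 .497 1
```

```text
[0.5667 0.4011 0.137 ] 0.625
[0.5567 0.3855 0.1601 0.2226] [0.0006 0.0003 0.0016 0.    ]
wp 0 7 rows:
0,0,-0.05,-0.256,0.239,-0.014,1,0,0,-0.05,-0.265,0.229,-0.014,1,0,0,-0.05,-0.274,0.218,-0.014,1,0,0,-0.05,-0.282,0.207,-0.014,1,0,0,-0.05,-0.29,0.196,-0.014,1,0,0,-0.05,-0.297,0.185,-0.014,1,0,0,-0.049,-0.304,0.173,-0.015,1
```

View pics/c1o.png

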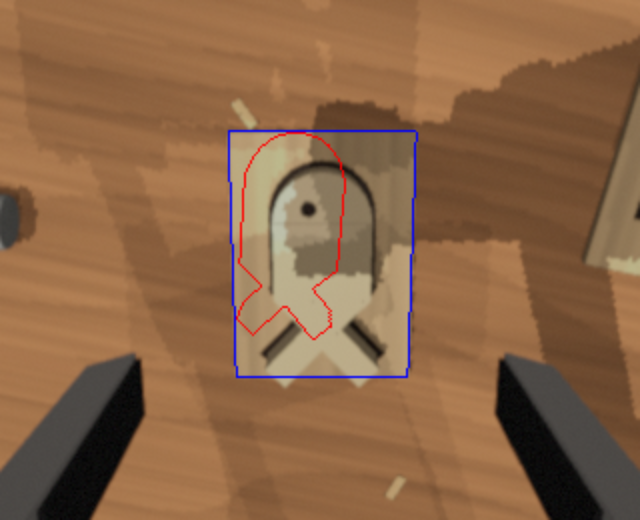

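The picture shows the fish covering its silhouette evenly, with only a thin dark rim around it. The automatic figure fit was misled by the same-coloured board, so I ignore it. On to the house.

Request:
move_arm:
  motion: [0,0,-0.05,-0.256,0.239,-0.02,1,0,0,-0.05,-0.265,0.229,-0.02,1,0,0,-0.05,-0.274,0.218,-0.02,1,0,0,-0.05,-0.282,0.207,-0.02,1,0,0,-0.05,-0.29,0.196,-0.02,1,0,0,-0.05,-0.297,0.185,-0.01,1,0,0,-0.05,-0.304,0.173,0,1,0,0,0,0,0,0,1,0,0,0,0,0,0,1]

```text
time: 11.35
tool_pos: [0.4185, 0.1821, 0.171]
ee_rot: [-3.141, 0.001, 0.495]
wrist_force: [-0.2, -0.4, 0.7]
width: 0.0942
finger_force: 0.0
```

```bash
python3 near.py house .4323 .190 .497 h1 w2 w3; python3 obs.py .4191 .1828 .006 .497 1
```

```text
house [0.4325 0.1893 0.4986] 0.071
house [0.4328 0.1895 0.5036 0.0263] 0.061
[0.4198 0.1835 0.1714 0.4973] [0.0003 0.0003 0.0001 0.0008]
wp 0 5 rows:
0,0,0,-0.002,0.001,0.331,1,0,0,0,-0.002,0,0.331,1,0,0,0,-0.002,0.001,0.331,1,0,0,0,-0.002,0,0.331,1,0,0,0,-0.002,0.001,0.33,1
```

View pics/h1o.png

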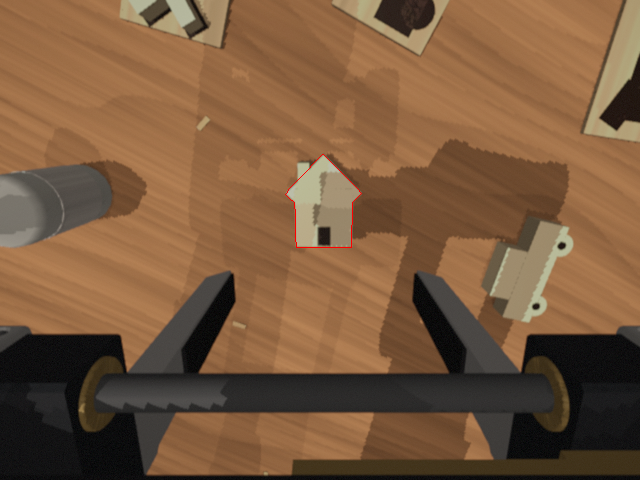

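The overlay matches the house (323,205). Descend and grasp.

Request:
move_arm:
  motion: [0,0,0,-0.005,0.005,0.35,0.85,0,0,0,-0.005,0.005,0.35,0.85,0,0,0,0,0,0.35,0.85,0,0,0,0,0,0.35,0.85,0,0,0,0,0,0.15,0.85,0,0,0,0,0,0.1,0.85,0,0,0,0,0,0,0.85,0,0,0,0,0,0,0,0,0,0,0,0,0,0,0,0,0,0,0,0,0,0,0,0,0,0,0,0,0,0,0,0,0,0,0]

```text
time: 12.6
tool_pos: [0.4201, 0.1821, 0.0082]
ee_rot: [3.141, -0.003, 0.497]
wrist_force: [0.5, 0.4, 3.8]
width: 0.0518
finger_force: 30.0
```

Run:
```python
from h import *
print(robot.get_obs()['tool_pos'])
plan([(.4194,.1822,.1,.5),(.57,-.14,.17,-.45)],0,start=(.4194,.1822,.0065,.5),dec=1)
```

```text
[0.42013796 0.18209623 0.00824549]
wp 0 3 rows:
0,0,0,0,0,-0.31,0,0,0,0,0,0,-0.31,0,0,0,0,0,0,-0.32,0
wp 1 11 rows:
0,0,0.11,-0.02,0.32,-0.06,0,0,0,0.11,0.01,0.32,-0.06,0,0,0,0.11,0.04,0.32,-0.06,0,0,0,0.11,0.06,0.32,-0.06,0,0,0,0.11,0.09,0.31,-0.06,0,0,0,0.11,0.12,0.3,-0.07,0,0,0,0.11,0.14,0.29,-0.06,0,0,0,0.11,0.17,0.28,-0.07,0,0,0,0.11,0.19,0.26,-0.06,0,0,0,0.11,0.21,0.25,-0.07,0,0,0,0.11,0.23,0.23,-0.06,0
```

Request:
move_arm:
  motion: [0,0,0,0,0,-0.31,0,0,0,0,0,0,-0.31,0,0,0,0,0,0,-0.32,0,0,0,0.11,-0.02,0.32,-0.06,0,0,0,0.11,0.01,0.32,-0.06,0,0,0,0.11,0.04,0.32,-0.06,0,0,0,0.11,0.06,0.32,-0.06,0,0,0,0.11,0.09,0.31,-0.06,0,0,0,0.11,0.12,0.3,-0.07,0,0,0,0.11,0.14,0.29,-0.06,0,0,0,0.11,0.17,0.28,-0.07,0,0,0,0.11,0.19,0.26,-0.06,0]

```text
time: 13.6
tool_pos: [0.5427, -0.0833, 0.1577]
ee_rot: [-3.141, -0.001, -0.285]
wrist_force: [0.5, 0.1, 0.4]
width: 0.0514
finger_force: 30.0
```

Request:
move_arm:
  motion: [0,0,0.11,0.21,0.25,-0.07,0,0,0,0.11,0.23,0.23,-0.06,0,0,0,0,0,0,0,0,0,0,0,0,0,0,0]

```text
time: 13.93
tool_pos: [0.569, -0.1427, 0.17]
ee_rot: [-3.141, -0.0, -0.455]
wrist_force: [-0.3, -0.5, -0.2]
width: 0.0519
finger_force: 30.0
```

```bash
python3 near.py house_board .6461 -.199 -.7504 b2 w3; python3 obs.py .635 -.189 .06 -.7504 0
```

```text
house_board [ 0.6649 -0.1811 -0.8277] 0.422
house_board [ 0.6451 -0.1973 -0.7601  0.0175] 0.233
[ 0.5683 -0.1405  0.1697 -0.4519] [0.0001 0.0005 0.0001 0.0008]
wp 0 4 rows:
0,0,0.095,0.203,0.036,0.274,0,0,0,0.095,0.205,0.021,0.274,0,0,0,0.095,0.206,0.006,0.274,0,0,0,0.095,0.207,-0.01,0.275,0
```

View pics/b2o.png

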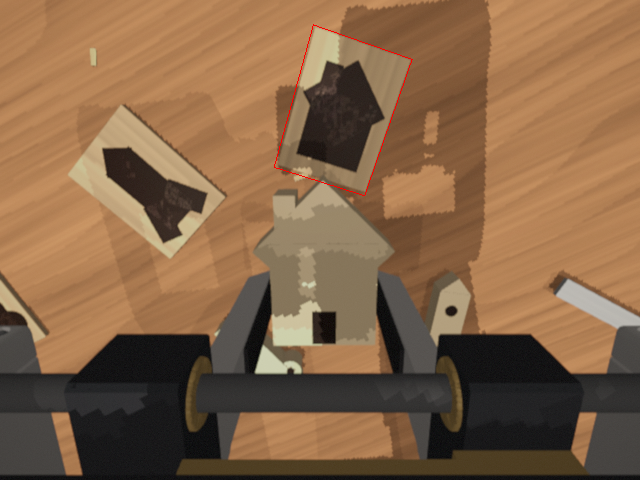

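The b2 view shows the house board (343,110) with roof and chimney in the same sense as the held house. The board's mask was spoiled by shadow, so I refine using the dark silhouette.

```bash
cat > sil.py <<'E'
import sys
import fit as F
from fit import *
r3=lambda P,d=3:P  # silhouettes below are given already grown by 3 mm
M['fish_s']=[np.r_[np.c_[22+25*np.cos(th),25*np.sin(th)],[[-15,25],[-28,11],[-28,-11],[-15,-25]]],np.array([[-18,2],[-28,-11],[-43,-25],[-54,-16],[-30,6]]),np.array([[-18,-2],[-28,11],[-43,25],[-54,16],[-30,-6]])]
M['house_s']=[np.array([[-45,-29],[-1,-29],[6,-38.],[46,0],[6,38],[-1,29],[-45,29]]),np.array([[10,9],[39,9],[39,28],[10,28.]])]
M['car_s']=[np.array([[-53,-27],[53,-27],[53,7],[22,7],[22,27],[-34,27],[-34,7],[-53,7.]]),circ(-32,-24,14),circ(32,-24,14)]
M['rocket_s']=[np.array([[-44,-18],[32,-18],[50,0],[32,18],[-44,18.]]),np.array([[-12,18],[-53,34],[-53,20],[-38,12.]]),np.array([[-12,-18],[-53,-34],[-53,-20],[-38,-12.]])]
F.mask_obs=lambda im,k:(cv2.cvtColor(im,cv2.COLOR_BGR2HSV)[...,2]<int(TH)).astype(np.uint8)
n,x,y,w=sys.argv[1],*map(float,sys.argv[2:5])
for v in sys.argv[5:]:
  for TH in(55,65,75):
    p,f=F.fit(n+'_s',(x,y,w),[load(v)],zfree=False,zt=.0061,zb=.006); print(v,TH,p.round(4),round(f,3))
E
python3 sil.py house .6461 -.199 -.75 b2 w3; python3 sil.py car .64 .22 .018 w2 w3;python3 sil.py rocket .668 -.0083 .35 b2 w3 w2
```

```text
b2 55 [ 0.6455 -0.1994 -0.7579] 0.167
b2 65 [ 0.6458 -0.1997 -0.755 ] 0.113
b2 75 [ 0.646  -0.1997 -0.7589] 0.049
w3 55 [ 0.645  -0.2006 -0.7757] 0.185
w3 65 [ 0.6453 -0.1998 -0.7507] 0.082
w3 75 [ 0.6453 -0.1999 -0.7653] 0.076
w2 55 [0.6382 0.2201 0.0377] 0.729
w2 65 [0.6388 0.2198 0.0203] 0.148
w2 75 [0.6396 0.2193 0.0282] 0.098
w3 55 [6.386e-01 2.200e-01 6.000e-04] 0.118
w3 65 [0.6393 0.2201 0.0106] 0.1
w3 75 [0.6394 0.2201 0.0334] 0.085
b2 55 [ 0.669  -0.0065  0.3481] 0.433
b2 65 [ 0.6693 -0.0067  0.3642] 0.175
b2 75 [ 0.6691 -0.0073  0.3677] 0.112
w3 55 [ 0.6693 -0.0067  0.3604] 0.393
w3 65 [ 0.6689 -0.008   0.3355] 0.132
w3 75 [ 0.6691 -0.0081  0.3405] 0.119
w2 55 [ 0.6686 -0.0079  0.3723] 0.164
w2 65 [ 0.6685 -0.008   0.361 ] 0.125
w2 75 [ 0.6684 -0.0088  0.3376] 0.125
```

Request:
move_arm:
  motion: [0,0,0.097,0.203,0.036,0.274,0,0,0,0.097,0.205,0.021,0.274,0,0,0,0.097,0.206,0.006,0.274,0,0,0,0.097,0.207,-0.01,0.275,0,0,0,0,0,0,0,0,0,0,0,0,0,0,0,0,0,0,0,0,0,0]

```text
time: 14.77
tool_pos: [0.6354, -0.1889, 0.0611]
ee_rot: [-3.141, -0.0, -0.755]
wrist_force: [0.1, -0.3, -0.2]
width: 0.0516
finger_force: 30.0
```

```bash
python3 obs.py .6349 -.1891 .0125 -.756 0
```

```text
[ 0.636  -0.1893  0.0626 -0.7558] [0.0004 0.0002 0.0009 0.0003]
wp 0 2 rows:
0,0,0,-0.005,0.003,0.25,0,0,0,0,-0.004,0.003,0.251,0
```

Request:
move_arm:
  motion: [0,0,0,-0.005,0.003,0.2,0,0,0,0,-0.005,0.003,0.2,0,0,0,0,0,0,0.07,0,0,0,0,0,0,0.02,0,0,0,0,0,0,0,0]

```text
time: 15.38
tool_pos: [0.6342, -0.1893, 0.0136]
ee_rot: [-3.141, -0.001, -0.757]
wrist_force: [-2.0, 1.1, 2.0]
width: 0.0516
finger_force: 30.0
```

Request:
move_arm:
  motion: [0,0,0,0,0,0,0.75,0,0,0,0,0,0,0.75,0,0,0,0,0,0,0.75,0,0,0,0,0,-0.1,0.75,0,0,0,0,0,-0.35,0.8,0,0,0,0,0,-0.35,0.8,0,0,0,0,0,-0.35,1,0,0,0,0,0,-0.35,1,0,0,0,0,0,0,1,0,0,0,0,0,0,1]

```text
time: 16.22
tool_pos: [0.6361, -0.1904, 0.1662]
ee_rot: [-3.138, -0.008, -0.758]
wrist_force: [-0.9, 1.1, -1.2]
width: 0.0935
finger_force: 0.0
```

```bash
python3 chk.py house .6458 -.1994 -.756 c2; python3 -c "
from math import *
x,y,w=.4219,-.2108,-.582
print(x+.009*cos(w),y+.009*sin(w))"; python3 obs.py .4294 -.2157 .17 -.582 1
```

```text
[ 0.6663 -0.2089 -0.4075] 0.564
0.42941828436862806 -0.2157472618843602
[ 0.6337 -0.1895  0.1605 -0.7576] [0.0006 0.0003 0.0016 0.    ]
wp 0 6 rows:
0,0,-0.037,-0.217,0.266,-0.016,1,0,0,-0.037,-0.225,0.259,-0.016,1,0,0,-0.037,-0.233,0.253,-0.016,1,0,0,-0.038,-0.24,0.246,-0.016,1,0,0,-0.037,-0.247,0.238,-0.016,1,0,0,-0.038,-0.253,0.231,-0.015,1
```

View pics/c2o.png

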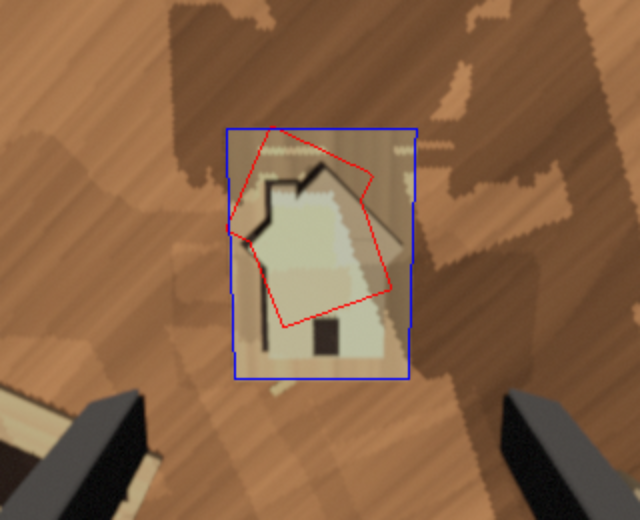

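The house sits on its silhouette in the right sense, with a slightly uneven rim of about 1 mm off. The red fit is again misled. Next the rocket.

Request:
move_arm:
  motion: [0,0,-0.037,-0.217,0.266,-0.016,1,0,0,-0.037,-0.225,0.259,-0.016,1,0,0,-0.037,-0.233,0.253,-0.016,1,0,0,-0.038,-0.24,0.246,-0.016,1,0,0,-0.037,-0.247,0.238,-0.016,1,0,0,-0.038,-0.253,0.231,-0.016,1,0,0,0,0,0,0,1,0,0,0,0,0,0,1,0,0,0,0,0,0,1]

```text
time: 17.22
tool_pos: [0.4302, -0.2157, 0.1702]
ee_rot: [-3.141, 0.0, -0.582]
wrist_force: [-0.3, 0.8, 0.6]
width: 0.0938
finger_force: 0.0
```

```bash
python3 near.py rocket .4219 -.2108 -.582 r1 w3 w2; python3 obs.py .4294 -.2157 .0065 -.582 1
```

```text
rocket [ 0.4219 -0.21   -0.5893] 0.118
rocket [ 0.4221 -0.2101 -0.5903  0.0263] 0.093
[ 0.4308 -0.2157  0.1703 -0.581 ] [0.0001 0.     0.     0.0003]
wp 0 5 rows:
0,0,0,-0.002,0.002,0.328,1,0,0,0,-0.002,0.001,0.327,1,0,0,0,-0.002,0.002,0.328,1,0,0,0.001,-0.003,0.001,0.327,1,0,0,0,-0.002,0.002,0.328,1
```

View pics/r1o.png

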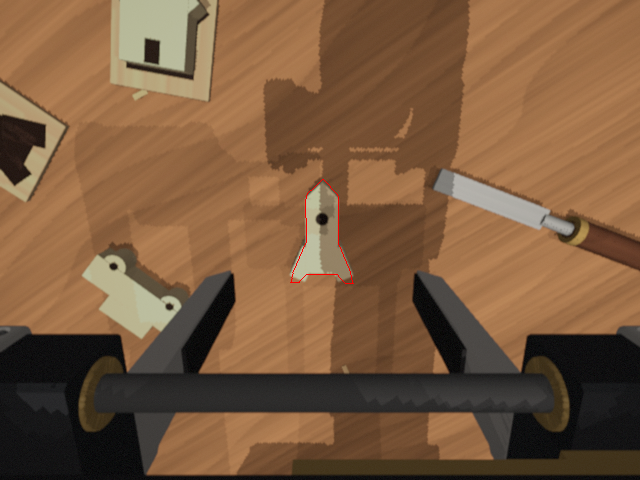

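The overlay matches the rocket (322,235), and the car (135,295) and chisel (490,195) are clear. Grasp.

Request:
move_arm:
  motion: [0,0,0.009,-0.014,0.002,0.35,0.65,0,0,0,0,0,0.35,0.65,0,0,0,0,0,0.35,0.65,0,0,0,0,0,0.34,0.65,0,0,0,0,0,0.15,0.65,0,0,0,0,0,0.1,0.65,0,0,0,0,0,0,0.65,0,0,0,0,0,0,0,0,0,0,0,0,0,0,0,0,0,0,0,0,0,0,0,0,0,0,0,0,0,0,0,0,0,0,0]

```text
time: 18.47
tool_pos: [0.4296, -0.2156, 0.0081]
ee_rot: [-3.141, -0.003, -0.589]
wrist_force: [1.5, 0.3, 1.3]
width: 0.031
finger_force: 0.5
```

Run:
```python
from h import *
w=.352; x,y=.6684+.009*np.cos(w),-.008+.009*np.sin(w); print(x,y)
plan([(.4295,-.2151,.1,-.588),(x,y,.062,w)],0,start=(.4295,-.2151,.0065,-.588),dec=1)
```

```text
0.6768481653505037 -0.004897017207500633
wp 0 3 rows:
0,0,0,0,0,-0.31,0,0,0,0,0,0,-0.31,0,0,0,0,0,0,-0.32,0
wp 1 10 rows:
0,0,-0.12,0.09,-0.31,0.04,0,0,0,-0.12,0.12,-0.3,0.04,0,0,0,-0.12,0.15,-0.29,0.04,0,0,0,-0.12,0.17,-0.28,0.04,0,0,0,-0.12,0.2,-0.26,0.04,0,0,0,-0.12,0.22,-0.24,0.04,0,0,0,-0.12,0.24,-0.21,0.04,0,0,0,-0.12,0.26,-0.19,0.03,0,0,0,-0.12,0.28,-0.17,0.04,0,0,0,-0.12,0.29,-0.14,0.03,0
```

Request:
move_arm:
  motion: [0,0,0,0,0,0,0,0,0,0,0,0,0,0,0,0,0,0,0,-0.31,0,0,0,0,0,0,-0.31,0,0,0,0,0,0,-0.32,0,0,0,-0.12,0.09,-0.31,0.04,0,0,0,-0.12,0.12,-0.3,0.04,0,0,0,-0.12,0.15,-0.29,0.04,0,0,0,-0.12,0.17,-0.28,0.04,0,0,0,-0.12,0.2,-0.26,0.04,0,0,0,-0.12,0.22,-0.24,0.04,0,0,0,-0.12,0.24,-0.21,0.04,0]

```text
time: 19.47
tool_pos: [0.6026, -0.0672, 0.0718]
ee_rot: [3.142, 0.001, 0.076]
wrist_force: [-0.1, 0.1, 0.0]
width: 0.0297
finger_force: 29.9
```

Request:
move_arm:
  motion: [0,0,-0.12,0.26,-0.19,0.03,0,0,0,-0.12,0.28,-0.17,0.04,0,0,0,-0.12,0.29,-0.14,0.03,0,0,0,0,0,0,0,0,0,0,0,0,0,0,0,0,0,0,0,0,0,0]

```text
time: 19.97
tool_pos: [0.6751, -0.0056, 0.0619]
ee_rot: [-3.141, 0.002, 0.353]
wrist_force: [0.5, 0.1, -0.6]
width: 0.0295
finger_force: 29.9
```

```bash
python3 obs.py .6768 -.0049 .0125 .352 0
```

```text
[ 0.6751 -0.0061  0.0626  0.3524] [0.0001 0.0003 0.0005 0.0005]
wp 0 2 rows:
0,0,0,0.01,-0.003,0.251,0,0,0,0.001,0.01,-0.002,0.25,0
```

Request:
move_arm:
  motion: [0,0,0,0.01,-0.003,0.2,0,0,0,0,0.01,-0.003,0.2,0,0,0,0,0,0,0.07,0,0,0,0,0,0,0.02,0,0,0,0,0,0,0,0]

```text
time: 20.58
tool_pos: [0.677, -0.0046, 0.0141]
ee_rot: [-3.141, 0.0, 0.353]
wrist_force: [-0.3, -0.5, -1.1]
width: 0.0296
finger_force: 30.0
```

Request:
move_arm:
  motion: [0,0,0,0,0,0,0.6,0,0,0,0,0,0,0.6,0,0,0,0,0,0,0.6,0,0,0,0,0,-0.1,0.6,0,0,0,0,0,-0.35,0.7,0,0,0,0,0,-0.35,0.8,0,0,0,0,0,-0.35,1,0,0,0,0,0,-0.35,1,0,0,0,0,0,0,1,0,0,0,0,0,0,1]

```text
time: 21.42
tool_pos: [0.6796, -0.0041, 0.1693]
ee_rot: [3.138, -0.008, 0.354]
wrist_force: [0.3, 0.1, -0.2]
width: 0.0924
finger_force: 0.0
```

```bash
python3 chk.py rocket .6684 -.008 .352 c3; python3 obs.py .4645 -.0115 .17 .267 1
```

```text
[0.6847 0.0106 0.9106] 0.646
[ 0.6771 -0.0039  0.1633  0.3538] [0.0007 0.     0.0017 0.0001]
wp 0 6 rows:
0,0,0.018,-0.337,-0.111,-0.011,1,0,0,0.019,-0.338,-0.106,-0.011,1,0,0,0.018,-0.34,-0.101,-0.011,1,0,0,0.019,-0.341,-0.096,-0.011,1,0,0,0.018,-0.343,-0.092,-0.012,1,0,0,0.019,-0.344,-0.086,-0.011,1
```

View pics/c3o.png

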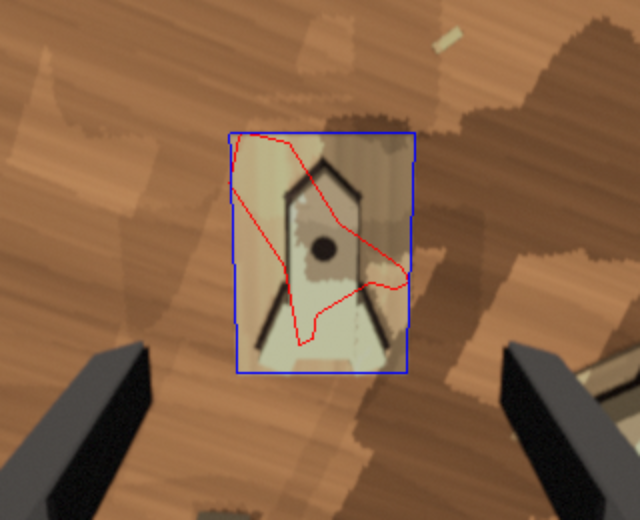

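The rocket is centred with an even rim. Last is the car.

Request:
move_arm:
  motion: [0,0,0.018,-0.337,-0.111,-0.011,1,0,0,0.019,-0.338,-0.106,-0.011,1,0,0,0.018,-0.34,-0.101,-0.011,1,0,0,0.019,-0.341,-0.096,-0.011,1,0,0,0.018,-0.343,-0.092,-0.012,1,0,0,0.019,-0.344,-0.086,-0.011,1,0,0,0,0,0,0,1,0,0,0,0,0,0,1,0,0,0,0,0,0,1]

```text
time: 22.42
tool_pos: [0.4652, -0.0116, 0.1701]
ee_rot: [-3.141, -0.0, 0.267]
wrist_force: [0.9, -0.1, 0.6]
width: 0.094
finger_force: 0.0
```

```bash
python3 near.py car .4645 -.0115 .267 k1 w2 w3; python3 obs.py .4645 -.0115 .0065 .267 1
```

```text
car [ 0.4643 -0.0112  0.2726] 0.045
car [ 0.4648 -0.0113  0.2694  0.026 ] 0.031
[ 0.4659 -0.0116  0.1702  0.2667] [0.0001 0.     0.     0.    ]
wp 0 5 rows:
0,0,0,-0.003,-0.001,0.327,1,0,0,0,-0.003,-0.001,0.327,1,0,0,0,-0.002,-0.001,0.328,1,0,0,0,-0.003,-0.001,0.327,1,0,0,0,-0.002,-0.001,0.328,1
```

View pics/k1o.png

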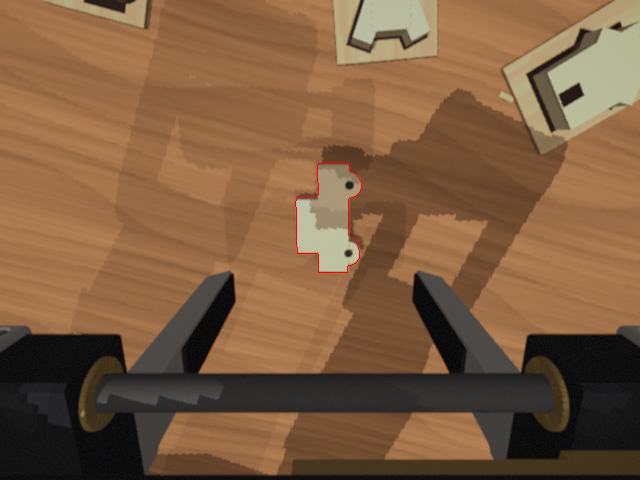

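The overlay matches the car (327,218). Grasp.

Request:
move_arm:
  motion: [0,0,-0.004,-0.012,-0.006,0.35,0.85,0,0,0,0,0,0.35,0.85,0,0,0,0,0,0.35,0.85,0,0,0,0,0,0.34,0.85,0,0,0,0,0,0.15,0.85,0,0,0,0,0,0.1,0.85,0,0,0,0,0,0,0.85,0,0,0,0,0,0,0,0,0,0,0,0,0,0,0,0,0,0,0,0,0,0,0,0,0,0,0,0,0,0,0,0,0,0,0]

```text
time: 23.67
tool_pos: [0.4645, -0.0114, 0.0076]
ee_rot: [3.141, -0.002, 0.27]
wrist_force: [0.0, 0.1, -0.6]
width: 0.05
finger_force: 0.0
```

Run:
```python
from h import *
plan([(.4646,-.0113,.1,.27),(.6396,.22,.062,.019)],0,start=(.4646,-.0113,.0065,.27),dec=1)
```

```text
wp 0 3 rows:
0,0,0,0,0,-0.31,0,0,0,0,0,0,-0.31,0,0,0,0,0,0,-0.32,0
wp 1 9 rows:
0,0,0.04,0.26,-0.2,0.04,0,0,0,0.03,0.25,-0.2,0.04,0,0,0,0.04,0.24,-0.21,0.04,0,0,0,0.03,0.24,-0.22,0.04,0,0,0,0.04,0.23,-0.22,0.04,0,0,0,0.03,0.23,-0.23,0.05,0,0,0,0.04,0.22,-0.23,0.04,0,0,0,0.03,0.21,-0.24,0.05,0,0,0,0.04,0.21,-0.25,0.04,0
```

Request:
move_arm:
  motion: [0,0,0,0,0,0,0,0,0,0,0,0,0,0,0,0,0,0,0,0,0,0,0,0,0,0,-0.31,0,0,0,0,0,0,-0.31,0,0,0,0,0,0,-0.32,0,0,0,0.04,0.26,-0.2,0.04,0,0,0,0.03,0.25,-0.2,0.04,0,0,0,0.04,0.24,-0.21,0.04,0,0,0,0.03,0.24,-0.22,0.04,0,0,0,0.04,0.23,-0.22,0.04,0,0,0,0.03,0.23,-0.23,0.05,0]

```text
time: 24.67
tool_pos: [0.5809, 0.1442, 0.0746]
ee_rot: [3.141, 0.001, 0.103]
wrist_force: [0.7, -0.2, 0.8]
width: 0.0476
finger_force: 30.0
```

Request:
move_arm:
  motion: [0,0,0.04,0.22,-0.23,0.04,0,0,0,0.03,0.21,-0.24,0.05,0,0,0,0.04,0.21,-0.25,0.04,0,0,0,0,0,0,0,0,0,0,0,0,0,0,0,0,0,0,0,0,0,0]

```text
time: 25.17
tool_pos: [0.6382, 0.2192, 0.0615]
ee_rot: [3.141, 0.002, 0.019]
wrist_force: [-0.1, -0.6, -0.3]
width: 0.0478
finger_force: 30.0
```

```bash
python3 obs.py .6396 .22 .0125 .019 0
```

```text
[0.6384 0.2188 0.0624 0.018 ] [0.0002 0.0002 0.0006 0.0006]
wp 0 2 rows:
0,0,-0.001,0.006,-0.006,0.25,0,0,0,0,0.006,-0.006,0.249,0
```

Request:
move_arm:
  motion: [0,0,0,0.006,-0.006,0.2,0,0,0,0,0.006,-0.006,0.2,0,0,0,0,0,0,0.07,0,0,0,0,0,0,0.02,0,0,0,0,0,0,0,0]

```text
time: 25.78
tool_pos: [0.6399, 0.2203, 0.0138]
ee_rot: [-3.142, 0.0, 0.018]
wrist_force: [-0.5, 0.2, -0.4]
width: 0.0475
finger_force: 30.0
```

Request:
move_arm:
  motion: [0,0,0,0,0,0,0.75,0,0,0,0,0,0,0.75,0,0,0,0,0,0,0.75,0,0,0,0,0,-0.1,0.75,0,0,0,0,0,-0.35,0.8,0,0,0,0,0,-0.35,0.8,0,0,0,0,0,-0.35,1,0,0,0,0,0,-0.35,1,0,0,0,0,0,0,1,0,0,0,0,0,0,1,0,0,0,0,0,0,1]

```text
time: 26.7
tool_pos: [0.6401, 0.2209, 0.164]
ee_rot: [-3.141, -0.001, 0.018]
wrist_force: [0.5, 0.6, -0.4]
width: 0.0941
finger_force: 0.0
```

Run:
```python
from h import *
snap('c4'); cv2.imwrite('pics/c4s.png',robot.snapshot('scene')[:,:,::-1])
c,im=load('c4'); s=cv2.imread('pics/c4s.png')[150:390,160:480]
a=im[100:340,160:480]; cv2.imwrite('pics/c4v.png',cv2.vconcat([cv2.resize(a,None,fx=1.2,fy=1.2),cv2.resize(s,None,fx=1.2,fy=1.2)]))
```

```text
(no output)
```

View pics/c4v.png

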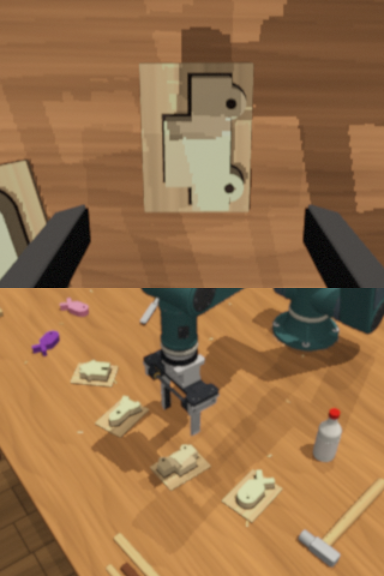

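The car covers its silhouette, and the scene view shows all four figures on their boards with the bystanders in place. Handing in.

```bash
python3 -c "
from bench import robot
print(robot.close_job())"
```

```text
the job is handed in; nothing more can be done
None
```

I laid all four figures flat on their matching boards, pointing the right way, and handed the job in after about 27 s; the last camera views show each silhouette covered (the house about 1 mm off centre), and I never moved the glue bottle, hammer or chisel.

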